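Line up the bench supplies by height on the supply strip

TASK

Put the bench supplies back on the wooden strip in order of height: stand the red-banded tin, the white pot, the string spool and the glue bottle upright on the four rubber pads, one centred on each, the shortest beside the upright post at the end of the strip and each next one taller, so that the tallest is farthest from the post. Let go of everything and leave them standing there.

Things in the scene. Friction and masses are not known exactly. Their poses are not given: they have to be found in the camera images.
- tray_tin: Round metal tin with a red band, closed: 48 mm diameter, 30 mm high (the shortest of the four), 0.08 kg. It stands upright; origin at the centre of its underside, z up. It starts on the bench top (z = 0), in a loose row between the wooden strip and the front edge of the bench, at any of four places about 100 mm apart.
- white_pot: Round white lidded pot: 33 mm diameter, 42 mm high (second shortest), 0.05 kg. It stands upright; origin at the centre of its underside, z up. It starts on the bench top (z = 0), in a loose row between the wooden strip and the front edge of the bench, at any of four places about 100 mm apart.
- string_spool: Spool of white string with two round wooden flanges: 60 mm diameter, 60 mm high (second tallest), 0.07 kg; the upper flange, from 52 to 60 mm above the underside, and the lower one, 0 to 7 mm, are 60 mm across, the winding between them about 52 mm. It stands upright; origin at the centre of its underside, z up. It starts on the bench top (z = 0), in a loose row between the wooden strip and the front edge of the bench, at any of four places about 100 mm apart.
- glue_bottle: White glue bottle with a blue label: round body 42 mm diameter up to 86 mm, then shoulder and narrow nozzle to 126 mm (the tallest), 0.09 kg. It stands upright; origin at the centre of its underside, z up. It starts on the bench top (z = 0), in a loose row between the wooden strip and the front edge of the bench, at any of four places about 100 mm apart.
- pad_a: One of four alike thin dark rubber discs, 52 mm diameter, 2 mm thick, in a straight row 75 mm apart (centre to centre) on the wooden strip; fixed. Origin at the centre of its underside, 8 mm above the bench, so its top is 10 mm above the bench. The letter in the name does not tell its place in the row.
- pad_b: One of four alike thin dark rubber discs, 52 mm diameter, 2 mm thick, in a straight row 75 mm apart (centre to centre) on the wooden strip; fixed. Origin at the centre of its underside, 8 mm above the bench, so its top is 10 mm above the bench. The letter in the name does not tell its place in the row.
- pad_c: One of four alike thin dark rubber discs, 52 mm diameter, 2 mm thick, in a straight row 75 mm apart (centre to centre) on the wooden strip; fixed. Origin at the centre of its underside, 8 mm above the bench, so its top is 10 mm above the bench. The letter in the name does not tell its place in the row.
- pad_d: One of four alike thin dark rubber discs, 52 mm diameter, 2 mm thick, in a straight row 75 mm apart (centre to centre) on the wooden strip; fixed. Origin at the centre of its underside, 8 mm above the bench, so its top is 10 mm above the bench. The letter in the name does not tell its place in the row.
- end_post: Light wooden dowel post, 14 mm diameter (22 mm at the foot), 40 mm high, standing upright at one end of the row of pads, in line with them, 50 mm from the centre of the nearest pad; fixed, it may be at either end (the other end has only a 4 mm high steel button). Origin at the centre of its underside, 8 mm above the bench. The strip under it and the pads is 350 x 70 mm, 8 mm thick.
Mind the look-alikes: they are no part of the job. What is shaped like the white_pot but turquoise is not meant.

How it is judged:
By the outcome, as a careful person would: the job done as asked, in the order asked, and still so for the second after the job is handed in, with the robot touching nothing.
It also fails if it takes over 101 s, if anything falls off the work surface, if the arm or the gripper's body presses on something with over 40 N, if the wrist force passes 120 N, or if a joint passes its speed limit or range.

ROBOT

A 6-joint arm with a two-finger parallel gripper is mounted at the origin on a cart in front of the work surface, level with it; the furniture and walls round the work are solid. World frame = base frame: x ahead of the robot, y to its left, z up, the work surface at z = 0. Lengths are in m, angles in degrees, forces in N, time in s.
With the tool pointing down it reaches from about 0.4 to 0.825 m from the base axis. Payload 7 kg.
Tool frame: the origin (TCP) lies at the very end of the fingers, on their centre line; the grasp point (between the pads) lies 19 mm behind it (ctrl.hold_point_z is the distance from the TCP to the grasp point, in m); z points along the fingers, y is the line along which they close (so a half turn about z gives the same grasp; the last joint's range is limited). The gripper opens to 88 mm and grips with 3 to 60 N. Pads are 19 mm wide; open, the fingers measure 130 mm over their backs; the gripper's body (78 mm by 193 mm) begins 47 mm behind the grasp point.
Start: joints at [80.334, 20.546, 0.682, 0, -70.136, -16.507], TCP at [0.298, 0.606, 0.227] pointing down, gripper open.
Joint ranges: [-176.03, 176.03], [-82.01, 121.73], [-58.28, 71.71], [-173.87, 95.51], [-174.79, -0.11], [-173.66, 173.66]. Speed limits (degrees/s): [136.94, 136.94, 172.46, 180, 180, 180].

INTERFACE

Orientations are given as [roll, pitch, yaw] about the fixed x, y, z axes, in that order (R = Rz(yaw) Ry(pitch) Rx(roll)).
In Python, from plant import sensors, viewer, workorder, ctrl gives the robot as it stands.
- The arm moves only by the shell command python3 -m pendant 'ROWS'. ROWS is JSON, a list of rows, each a list of 3 entries, a list of its own where there are three numbers: the opening, from -1 (shut) to 1 (fully open), so that 0 is half open, then the shift along the tool's x, y, z in m, then the turn, a rotation vector about the tool's x, y, z in degrees. A call has 1 to 10 rows; each row is the pose to reach, as a shift and turn from the pose commanded when the call began, along the tool's axes at that moment; what a row does not reach only later rows make up. A row lasts 1/12 s, in which the tool goes at most 41.7 mm and 7.16 degrees, less where a joint would pass 70% of its speed; a pose out of reach is approached as far as the arm can. A call with a gripper value outside its range is refused whole. The fingers move at their own pace and stop on an object; the grip force is fixed at half the most. Time passes only in rows, so rows that repeat a pose let the fingers close. It gives the time, the measured TCP pose, the force, the opening and the grip force at its end, in the units of the state.
- sensors.get_obs(): the state, without advancing time (a new reading comes with each control period).
- viewer.snapshot(name): name is "scene" or "top" or "wrist"; returns the picture (384x512x3 uint8, red, green, blue); there is no depth.
- viewer.camera_params(name): a dict with "fx", "fy", "cx", "cy" (pixels), "extrinsics" (4x4, takes a point from world to camera coordinates). Camera axes: x right, y up, looking along -z (the intrinsics and any distortion apply to the point x, -y, -z); pixel columns grow to the right and rows downward; lengths in m; the calibration is good to about 2 mm. A picture is of the moment at which its call begins: read the wrist's pose just before it. camera_params takes no time and is no camera call; for the wrist camera it gives the pose at the moment of the call.
- workorder.close_job(): hands the job in; it is judged then, once.
The state is a dict: "clock": time; "joint_pos": joint angles; "qvel": joint speeds; "tau": joint torques, N m; "tool_pos": TCP position; "orientation": TCP orientation; "force": force on the tool from outside, world axes, zero at the start; "moment": the same for the moment, N m; "opening": finger opening in m; "gripper_force": force on a finger pad.
Only numpy, scipy, OpenCV 4.12 (cv2) and the standard library are available. Lean on these libraries where they do the work, as an engineer would, in place of code of your own. Each camera call takes 0.05 s, during which the arm holds its last target. There are 200 camera calls.

## Working session

There is one attempt and no reset: what is moved stays moved. The work goes in short steps, Python scripts to look and compute and a shell command to move; the robot and the scene stay as the last step left them, time stands still between calls to the robot, and variables do not carry over. Pictures are saved under pics/ and viewed, at most 14 in all, crops included, and the job is handed in when it is done.

```bash
mkdir -p pics; ls
python3 - <<'E'
from plant import sensors, viewer, ctrl
import cv2
for n in ("top","scene"):
    cv2.imwrite(f"pics/{n}0.png",cv2.resize(viewer.snapshot(n)[:,:,::-1],(800,600),interpolation=cv2.INTER_CUBIC))
    print(n,viewer.camera_params(n))
print(sensors.get_obs(),ctrl.hold_point_z)
E
```

```text
pics
top {'fx': 412.48750166664735, 'fy': 412.48750166664735, 'cx': 252.07439474939497, 'cy': 187.3335125455789, 'extrinsics': array([[ 0.0131576 , -0.99977956,  0.01636154, -0.1931649 ],
       [ 0.98858649,  0.01546275,  0.14985876, -0.5635504 ],
       [-0.15007872,  0.01420301,  0.98857203, -0.81087303],
       [ 0.        ,  0.        ,  0.        ,  1.        ]])}
scene {'fx': 362.5138611584241, 'fy': 362.5138611584241, 'cx': 257.2858018785541, 'cy': 190.25778922032427, 'extrinsics': array([[ 0.72270262, -0.69115268,  0.00298309, -0.53669787],
       [ 0.39493002,  0.41649228,  0.81888   , -0.18675404],
       [-0.56721354, -0.59062861,  0.57395701, -0.67075211],
       [ 0.        ,  0.        ,  0.        ,  1.        ]])}
{'clock': 0.1, 'joint_pos': array([ 8.03343059e+01,  2.05875271e+01,  6.39574924e-01, -1.68245199e-02,
       -7.01386329e+01, -1.65044353e+01]), 'qvel': array([-0.05221834,  0.03606724,  0.15938058,  0.07833048,  0.18097094,
        0.12258164]), 'tau': array([-1.61674579e-03, -5.84163022e+01,  2.93753564e+01,  7.01573387e+00,
        1.01985087e-02, -5.76205434e-05]), 'tool_pos': array([0.29756144, 0.60537366, 0.22572125]), 'orientation': array([ 1.79912489e+02, -9.43467032e-03, -2.61758502e+01]), 'force': array([-0.3308162 ,  0.18379264, -0.36001648]), 'moment': array([-0.02788307,  0.01650948,  0.00375979]), 'gripper_force': 0.0, 'opening': 0.08763232917718745} 0.0188
```

View pics/top0.png

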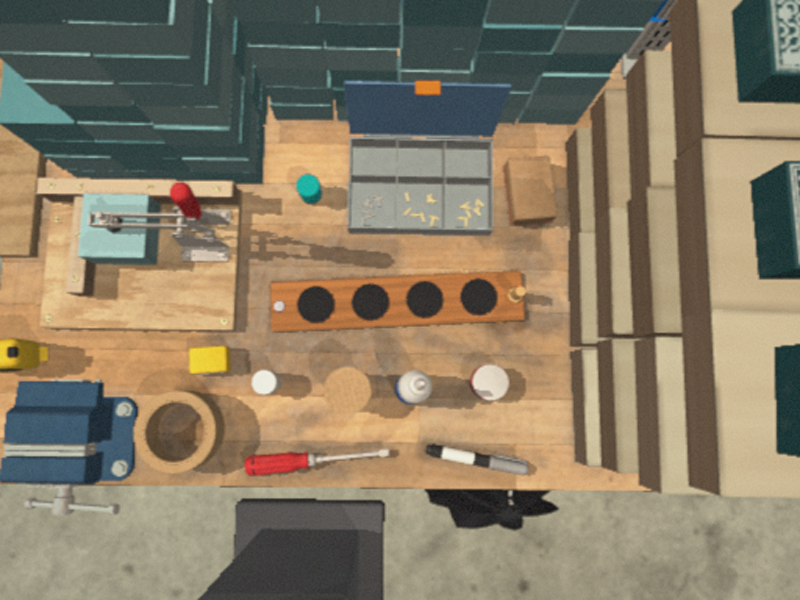

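View pics/scene0.png

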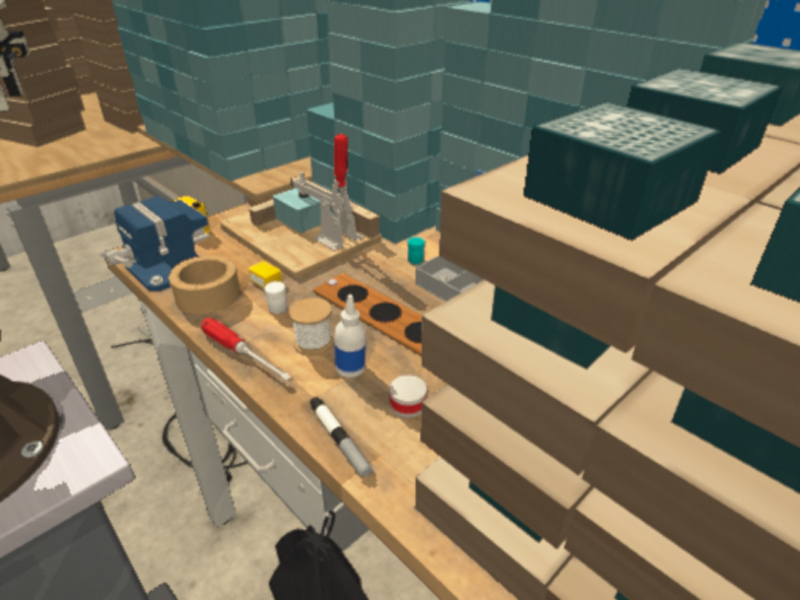

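The top view shows two pot-shaped things: white at (264,382), beside the strip in the front row, and turquoise at (308,188), behind it. The white one fits. The others are spool (348,389), bottle (413,387) and tin (490,382). The pads run from (315,304) to (479,297), with the post at the right end (518,293) and the button at the left (279,306).

```bash
cat > h.py <<'E'
import numpy as np
from plant import sensors, viewer
from scipy.spatial.transform import Rotation as Ro
def ray(name,u,v,z,P=None):
    P=P or viewer.camera_params(name); E=P["extrinsics"]; R,t=E[:3,:3],E[:3,3]
    d=R.T@np.array([(u-P["cx"])/P["fx"],-(v-P["cy"])/P["fy"],-1]); c=-R.T@t
    return c+d*(z-c[2])/d[2]
def proj(name,p,P=None):
    P=P or viewer.camera_params(name); E=P["extrinsics"]; q=E[:3,:3]@np.array(p)+E[:3,3]
    return P["cx"]-P["fx"]*q[0]/q[2], P["cy"]+P["fy"]*q[1]/q[2]
def delta(p,yaw):
    "tool-frame shift and turn to TCP p, pointing down with yaw"
    o=sensors.get_obs(); R=Ro.from_euler("xyz",o["orientation"],degrees=True)
    G=Ro.from_euler("xyz",[180,0,yaw],degrees=True)
    return np.round(R.inv().apply(np.array(p)-o["tool_pos"]),4), np.round((R.inv()*G).as_rotvec(degrees=True),2)
E
python3 - <<'E'
from h import *
import cv2
im=viewer.snapshot("top")[:,:,::-1]
cv2.imwrite("pics/crop1.png",cv2.resize(im[100:280,140:380],(800,600),interpolation=cv2.INTER_CUBIC))
s=.64
for n,u,v,z in [("pot",264,382,.042),("spool",348,389,.06),("glue",413,387,.086),("tin",490,382,.03),("p1",315,304,.01),("p2",370,301,.01),("p3",424,299,.01),("p4",479,297,.01),("post",518,291,.048),("turq",308,188,.04),("boxTop?",570,340,.1),("boxlow",575,460,0.0),("bowl",175,430,.06),("binfront",420,232,.04),("edge",400,488,0)]:
    print(n,ray("top",u*s,v*s,z).round(3))
E
```

```text
pot [ 0.447 -0.018  0.042]
spool [ 0.439 -0.128  0.06 ]
glue [ 0.443 -0.21   0.086]
tin [ 0.451 -0.314  0.03 ]
p1 [ 0.554 -0.077  0.01 ]
p2 [ 0.559 -0.153  0.01 ]
p3 [ 0.563 -0.227  0.01 ]
p4 [ 0.567 -0.303  0.01 ]
post [ 0.571 -0.349  0.048]
turq [ 0.709 -0.066  0.04 ]
boxTop? [ 0.502 -0.402  0.1  ]
boxlow [ 0.349 -0.433  0.   ]
bowl [0.385 0.087 0.06 ]
binfront [ 0.651 -0.219  0.04 ]
edge [ 0.31  -0.197  0.   ]
```

View pics/crop1.png

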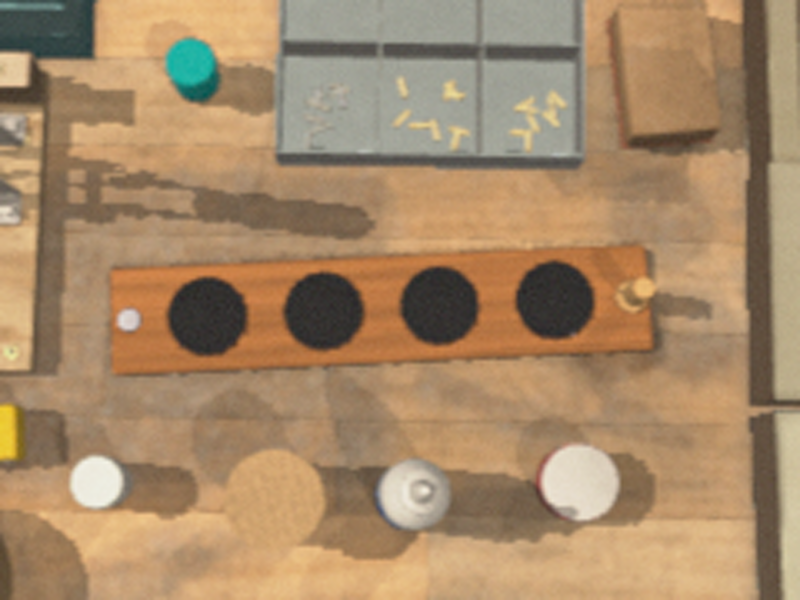

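The crop confirms the white pot's lid at (98,482), with the turquoise look-alike at (190,70). Spool top is at (275,498), bottle nozzle tip at (424,489) and tin lid at (584,482). Pads are at (207,316), (324,310), (439,305) and (554,300).

Run:
```python
from h import *
f=lambda u,v:(140+u/3.3333,100+v/3.3333)
for n,u,v,z in [("pot",98,482,.042),("spool",275,498,.06),("gluetip",424,489,.126),("tin",584,482,.03),("p1",207,316,.01),("p2",324,310,.01),("p3",439,305,.01),("p4",554,300,.01),("post",645,288,.048)]:
    p=ray("top",*f(u,v),z); print(n,p.round(4), np.array(proj("scene",p))*1.5625)
print(delta([.45,.2,.27],-90)); P=viewer.camera_params("wrist"); print(P)
```

```text
pot [ 0.4465 -0.0189  0.042 ] [274.02059338 287.02262403]
spool [ 0.4383 -0.1277  0.06  ] [309.98966706 309.68077752]
gluetip [ 0.4442 -0.213   0.126 ] [348.81629025 294.8259467 ]
tin [ 0.4506 -0.3174  0.03  ] [408.63652682 388.6550454 ]
p1 [ 0.5536 -0.0785  0.01  ] [351.98945716 292.80791887]
p2 [ 0.5586 -0.1537  0.01  ] [385.02248775 311.24073196]
p3 [ 0.563  -0.2279  0.01  ] [420.51703118 331.36812474]
p4 [ 0.5674 -0.3024  0.01  ] [459.80144717 353.64458739]
post [ 0.5703 -0.3535  0.048 ] [491.64607899 349.20968716]
(array([ 0.3156,  0.2967, -0.0437]), array([ 6.000e-02, -5.000e-02,  6.382e+01]))
{'fx': 285.4745229565442, 'fy': 285.4745229565442, 'cx': 253.7769845406613, 'cy': 191.90386312542532, 'extrinsics': array([[-0.43935656, -0.89831118,  0.00168349,  0.67463289],
       [ 0.86263151, -0.42242738, -0.27824807,  0.03304998],
       [ 0.25066451, -0.12079788,  0.96050777, -0.39126329],
       [ 0.        ,  0.        ,  0.        ,  1.        ]])}
```

```bash
python3 -m pendant '[[1,[0.316,0.297,-0.044],[0,0,63.8]],[1,[0.316,0.297,-0.044],[0,0,63.8]],[1,[0.316,0.297,-0.044],[0,0,63.8]],[1,[0.316,0.297,-0.044],[0,0,63.8]],[1,[0.316,0.297,-0.044],[0,0,63.8]],[1,[0.316,0.297,-0.044],[0,0,63.8]],[1,[0.316,0.297,-0.044],[0,0,63.8]],[1,[0.316,0.297,-0.044],[0,0,63.8]],[1,[0.316,0.297,-0.044],[0,0,63.8]],[1,[0.316,0.297,-0.044],[0,0,63.8]]]'
python3 -c "
from h import *
print(delta([.444,-.212,.22],-90))"
```

```text
clock: 0.98
tool_pos: [0.4436, 0.2157, 0.2689]
orientation: [-180.0, 0.0, -90.4]
force: [2.0, 0.6, -0.9]
opening: 0.0876
gripper_force: 0.0
(array([ 0.4277, -0.0032,  0.0488]), array([-0.01,  0.02, -0.37]))
```

```bash
python3 -m pendant '[[1,[0.412,0.006,0.05],[0,0,0]],[1,[0.412,0.006,0.05],[0,0,0]],[1,[0.412,0.006,0.05],[0,0,0]],[1,[0.412,0.006,0.05],[0,0,0]],[1,[0.412,0.006,0.05],[0,0,0]],[1,[0.412,0.006,0.05],[0,0,0]],[1,[0.412,0.006,0.05],[0,0,0]],[1,[0.412,0.006,0.05],[0,0,0]],[1,[0.412,0.006,0.05],[0,0,0]],[1,[0.412,0.006,0.05],[0,0,0]]]'
python3 -m pendant '[[1,[0,0,0],[0,0,0]],[1,[0,0,0],[0,0,0]],[1,[0,0,0],[0,0,0]],[1,[0,0,0],[0,0,0]]]'
python3 - <<'E'
from h import *
import cv2
print(delta([.444,-.212,.035],-90))
P=viewer.camera_params("wrist");im=viewer.snapshot("wrist")[:,:,::-1].copy()
for p in [(.444,-.212,.126),(.4506,-.3174,.03),(.4383,-.1277,.06),(.5536,-.0785,.01),(.5586,-.1537,.01),(.563,-.2279,.01),(.5674,-.3024,.01)]:
    u,v=proj("wrist",p,P)
    print(u,v)
    if abs(u)<2000 and abs(v)<2000: cv2.circle(im,(round(u),round(v)),2,(0,0,255),-1)
cv2.imwrite("pics/w1.png",cv2.resize(im,(800,600),interpolation=cv2.INTER_CUBIC))
E
```

```text
clock: 1.82
tool_pos: [0.4371, -0.1963, 0.2186]
orientation: [-180.0, 0.0, -90.0]
force: [2.3, -0.1, 0.3]
opening: 0.0875
gripper_force: 0.0
clock: 2.15
tool_pos: [0.4379, -0.1935, 0.2188]
orientation: [-180.0, 0.0, -89.9]
force: [0.0, 0.3, 0.5]
opening: 0.0877
gripper_force: 0.0
(array([ 0.0185, -0.006 ,  0.1838]), array([-0.02,  0.01,  0.08]))
247.84570956063334 174.63057887529715
243.42814920358836 63.682286106888796
253.84761283468617 231.07311747147946
172.44677954291984 248.36660689411738
164.48863056970555 197.74036470491566
156.15771086672441 142.07739193431232
146.7985236894212 79.44506819733795
```

View pics/w1.png

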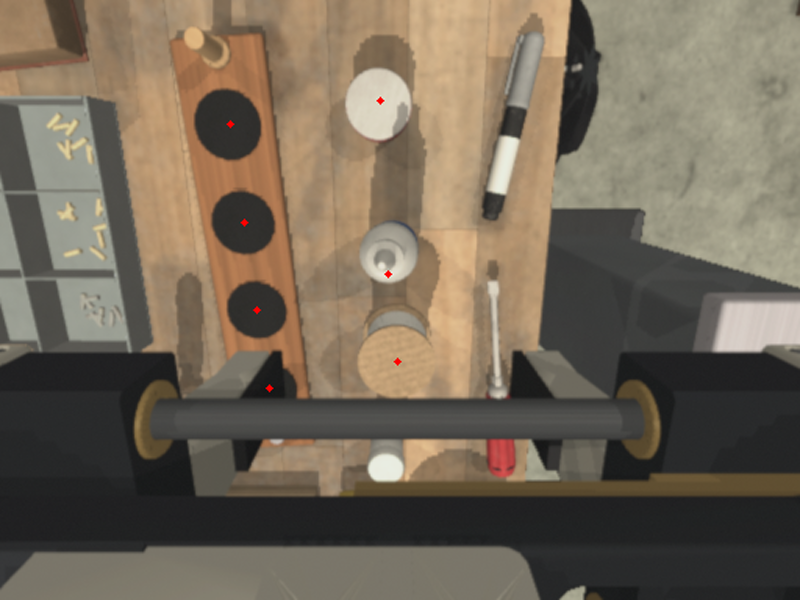

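Wrist view: the projected marks sit on the pads, spool and tin lid. The bottle's nozzle tip at about (384,262) is slightly above its mark at (388,273), so I'll refine that one.

Run:
```python
from h import *
s=.64
for u,v,z in [(384,262,.126),(389,252,.086),(378,104,.03),(396,361,.06)]: print(ray("wrist",u*s,v*s,z))
f=lambda u,v:(140+u/3.3333,100+v/3.3333)
for u,v,z in [(414,494,.084),(413,497,.07),(580,482,.03)]: print(ray("top",*f(u,v),z))
```

```text
[ 0.44604885 -0.21802369  0.126     ]
[ 0.44384986 -0.2167352   0.086     ]
[ 0.45262248 -0.31414087  0.03      ]
[ 0.43893184 -0.12740501  0.06      ]
[ 0.44162101 -0.20945981  0.084     ]
[ 0.43992694 -0.20952101  0.07      ]
[ 0.45059683 -0.31492393  0.03      ]
```

```bash
python3 -m pendant '[[1,[0.020,-0.006,0.02],[0,0,0]],[1,[0.020,-0.006,0.05],[0,0,0]],[1,[0.020,-0.006,0.08],[0,0,0]],[1,[0.020,-0.006,0.11],[0,0,0]],[1,[0.020,-0.006,0.14],[0,0,0]],[1,[0.020,-0.006,0.15],[0,0,0]],[1,[0.020,-0.006,0.156],[0,0,0]],[1,[0.020,-0.006,0.156],[0,0,0]],[1,[0.020,-0.006,0.156],[0,0,0]]]'
python3 - <<'E'
from h import *
import cv2
cv2.imwrite("pics/w2.png",viewer.snapshot("scene")[120:280,130:350,::-1].repeat(3,0).repeat(3,1))
E
```

```text
clock: 2.95
tool_pos: [0.4447, -0.2136, 0.0634]
orientation: [-179.9, -0.0, -89.9]
force: [0.1, 0.8, 0.3]
opening: 0.0878
gripper_force: 0.0
```

View pics/w2.png

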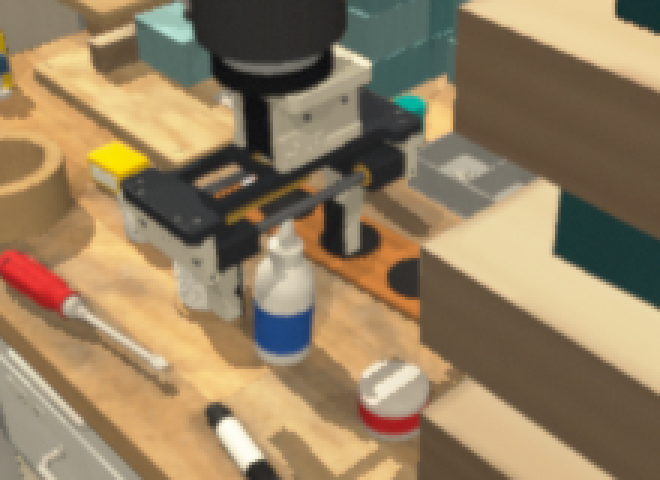

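Run:
```python
from h import *
f=lambda p:((np.array(proj("scene",p))-[130,120])*3).round()
o=sensors.get_obs()["tool_pos"]
for p in [(o[0],o[1],.086),(o[0],o[1],.126),(o[0],o[1],0),(o[0]+.044,o[1],o[2]),(o[0]-.044,o[1],o[2])]: print(f(p))
P=viewer.camera_params("scene")
for u,v,z in [(285,358-12,0.0),(287,222,.126),(285,268,.08)]: print(ray("scene",u/3+130,v/3+120,z))
```

```text
[284. 254.]
[281. 206.]
[290. 347.]
[333. 253.]
[236. 307.]
[ 0.44327515 -0.21018104  0.        ]
[ 0.43608288 -0.23043191  0.126     ]
[ 0.44000815 -0.22016745  0.08      ]
```

Only the nozzle tip is hidden by the gripper bar. The bottle's base at (285,346) matches the tool axis, so I'm closing.

```bash
python3 -m pendant '[[-0.3,[0,0,0],[0,0,0]],[-0.3,[0,0,0],[0,0,0]],[-0.3,[0,0,0],[0,0,0]],[-0.3,[0,0,0],[0,0,0]],[-0.3,[0,0,0],[0,0,0]],[-0.3,[0,0,0],[0,0,0]]]'
```

```text
clock: 3.5
tool_pos: [0.4438, -0.2143, 0.0628]
orientation: [-180.0, -0.0, -90.0]
force: [0.8, 0.7, -0.8]
opening: 0.0531
gripper_force: 0.0
```

```bash
python3 -m pendant '[[-0.4,[0,0,0],[0,0,0]],[-0.4,[0,0,0],[0,0,0]],[-0.4,[0,0,0],[0,0,0]],[-0.4,[0,0,0],[0,0,0]],[-0.4,[0,0,0],[0,0,0]]]'
python3 -m pendant '[[-0.4,[0,0,-0.03],[0,0,0]],[-0.4,[0,0,-0.06],[0,0,0]],[-0.4,[0,0,-0.1],[0,0,0]],[-0.4,[0,0,-0.1],[0,0,0]],[-0.4,[0,0,-0.1],[0,0,0]]]'
```

```text
clock: 3.92
tool_pos: [0.4439, -0.2143, 0.0626]
orientation: [-180.0, -0.0, -90.0]
force: [-0.1, 0.3, 0.3]
opening: 0.0385
gripper_force: 29.9
clock: 4.33
tool_pos: [0.4452, -0.2144, 0.1649]
orientation: [-179.7, -0.0, -90.0]
force: [-0.6, 0.2, -1.8]
opening: 0.0385
gripper_force: 29.9
```

Run:
```python
from h import *
import cv2
a=viewer.snapshot("scene")[70:280,130:350,::-1]; b=viewer.snapshot("wrist")[:,:,::-1]
a=cv2.resize(a,(420,400),interpolation=2); b=cv2.resize(b[90:300,150:350],(380,400),interpolation=2)
cv2.imwrite("pics/w3.png",np.hstack([a,b]))
```

```text
(no output)
```

View pics/w3.png

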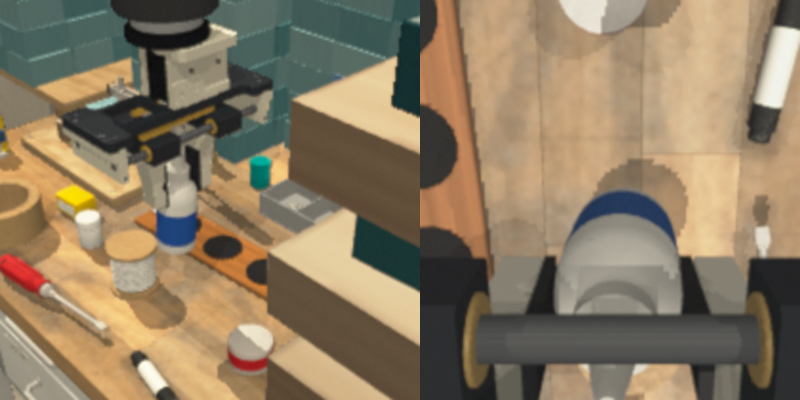

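Run:
```python
from h import *
P=viewer.camera_params("wrist");E=P["extrinsics"];print("cam",-E[:3,:3].T@E[:3,3])
o=sensors.get_obs()["tool_pos"];print(o)
zb=o[2]-.0626
print(ray("wrist",150+(618-420)*200/380,90+190*.525,zb))
t=np.linspace(0,2*np.pi,60)
for yc in (-.214,-.222,-.23):
  for z in (zb,zb+.086):
    q=[proj("wrist",(o[0]+.021*np.cos(a),yc+.021*np.sin(a),z),P) for a in t]; q=np.array(q); print(yc,z,(q.min(0)-[150,90])/[200/380,.525]+[420,0],(q.max(0)-[150,90])/[200/380,.525]+[420,0])
```

```text
cam [ 0.4441881  -0.28903419  0.3201127 ]
[ 0.44323676 -0.21405101  0.16212608]
[ 0.44355406 -0.22688091  0.09952608]
-0.214 0.09952607514731991 [569.72039677 171.29360677] [667.59747847 264.30785614]
-0.214 0.1855260751473199 [543.82764762 248.47181103] [695.60212261 384.94962197]
-0.222 0.09952607514731991 [569.30191268 152.47239468] [668.12551399 247.29414249]
-0.222 0.1855260751473199 [542.7854703  219.91934952] [696.84809348 360.54498952]
-0.23 0.09952607514731991 [568.87526082 133.27423124] [668.66386713 229.95669203]
-0.23 0.1855260751473199 [541.71141911 190.45731287] [698.1322387  335.42289149]
```

```bash
python3 -m pendant '[[-0.4,[-0.03,-0.025,0],[0,0,0]],[-0.4,[-0.06,-0.05,0],[0,0,0]],[-0.4,[-0.09,-0.075,0],[0,0,0]],[-0.4,[-0.12,-0.1,0],[0,0,0]],[-0.4,[-0.130,-0.110,0.01],[0,0,0]],[-0.4,[-0.130,-0.110,0.04],[0,0,0]],[-0.4,[-0.130,-0.110,0.07],[0,0,0]],[-0.4,[-0.130,-0.110,0.082],[0,0,0]],[-0.4,[-0.130,-0.110,0.086],[0,0,0]],[-0.4,[-0.130,-0.110,0.089],[0,0,0]]]'
python3 -m pendant '[[-0.4,[0,0,0],[0,0,0]],[-0.4,[0,0,0],[0,0,0]],[-0.4,[0,0,0],[0,0,0]]]'
```

```text
clock: 5.27
tool_pos: [0.5512, -0.0848, 0.0723]
orientation: [179.6, -0.1, -90.0]
force: [-12.3, 2.7, 27.2]
opening: 0.0383
gripper_force: 30.8
clock: 5.52
tool_pos: [0.5537, -0.0844, 0.0735]
orientation: [180.0, -0.0, -90.0]
force: [0.1, 0.8, -0.4]
opening: 0.0382
gripper_force: 29.9
```

```bash
python3 -m pendant '[[0.2,[0,0,0],[0,0,0]],[0.4,[0,0,0],[0,0,0]],[0.6,[0,0,0],[0,0,0]],[0.6,[0,0,0],[0,0,0]],[0.6,[0,0,-0.03],[0,0,0]],[0.8,[0,0,-0.06],[0,0,0]],[1,[0,0,-0.1],[0,0,0]],[1,[0.04,0.04,-0.12],[0,0,0]],[1,[0.08,0.08,-0.12],[0,0,0]],[1,[0.12,0.12,-0.12],[0,0,0]]]'
python3 -m pendant '[[1,[0.04,0,0],[0,0,0]],[1,[0.08,0,0],[0,0,0]],[1,[0.08,0,0],[0,0,0]],[1,[0.08,0,0],[0,0,0]]]'
python3 - <<'E'
from h import *
import cv2
P=viewer.camera_params("wrist")
print(sensors.get_obs()["tool_pos"])
b=cv2.resize(viewer.snapshot("top")[100:280,140:380,::-1],(800,600),interpolation=cv2.INTER_CUBIC)
cv2.imwrite("pics/t4.png",b)
E
```

```text
clock: 6.35
tool_pos: [0.4671, -0.1713, 0.1938]
orientation: [-179.8, -0.0, -89.9]
force: [0.9, -1.3, -0.2]
opening: 0.0871
gripper_force: 0.0
clock: 6.68
tool_pos: [0.4666, -0.2527, 0.1921]
orientation: [180.0, 0.0, -90.2]
force: [-0.3, 1.0, 0.3]
opening: 0.0874
gripper_force: 0.0
[ 0.46660041 -0.25271787  0.19211496]
```

View pics/t4.png

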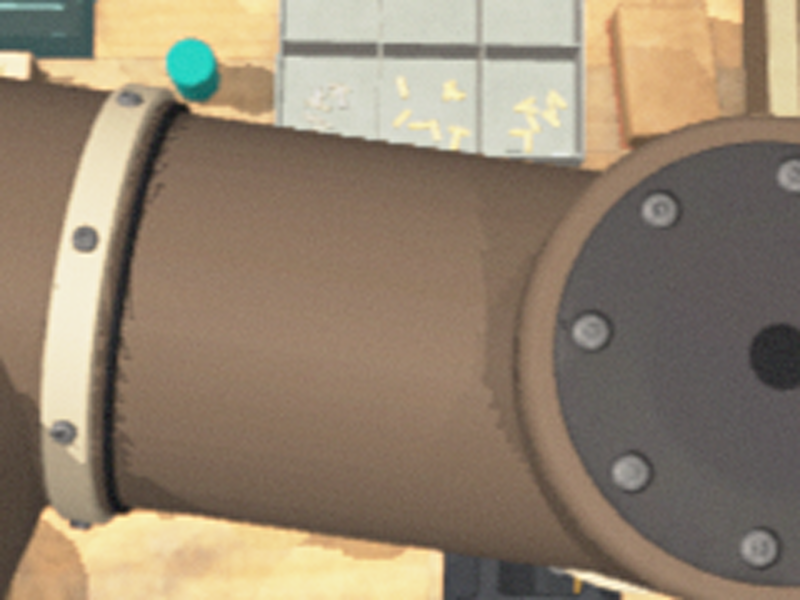

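The arm hides the strip in the top view, so I'll inspect with the wrist camera from the +y side on the way to the pot.

```bash
python3 -m pendant '[[1,[-0.02,-0.005,-0.035],[0,0,0]],[1,[-0.31,-0.023,-0.06],[0,0,0]],[1,[-0.31,-0.023,-0.06],[0,0,0]],[1,[-0.31,-0.023,-0.06],[0,0,0]],[1,[-0.31,-0.023,-0.06],[0,0,0]],[1,[-0.31,-0.023,-0.06],[0,0,0]],[1,[-0.31,-0.023,-0.06],[0,0,0]],[1,[-0.31,-0.023,-0.06],[0,0,0]],[1,[-0.31,-0.023,-0.06],[0,0,0]],[1,[-0.31,-0.023,-0.06],[0,0,0]]]'
python3 -m pendant '[[1,[0,0,0],[0,0,0]],[1,[0,0,0],[0,0,0]],[1,[0,0,0],[0,0,0]]]'
cat >> h.py <<'E'
import cv2
OBJ={"pot":(.4465,-.0189,0,.0165,.042),"spool":(.4386,-.1275,0,.03,.06),"tin":(.4515,-.3150,0,.024,.03)}
PADS=[(.5536,-.0785),(.5586,-.1537),(.563,-.2279),(.5674,-.3024)]
def wshot(name,extra=[],cam="wrist"):
    "save the wrist picture with predicted circles (x,y,z,r)"
    print(sensors.get_obs()["tool_pos"],flush=True)
    P=viewer.camera_params(cam); im=viewer.snapshot(cam)[:,:,::-1]
    im=cv2.resize(im,(800,600),interpolation=cv2.INTER_CUBIC)
    t=np.linspace(0,2*np.pi,60)
    for x,y,z,r in [(x,y,.01,.026) for x,y in PADS]+list(extra):
        q=np.array([proj(cam,(x+r*np.cos(a),y+r*np.sin(a),z),P) for a in t])*1.5625
        cv2.polylines(im,[q.round().astype(int)],True,(0,0,255) if z==.01 else (0,255,0),1)
    cv2.imwrite(f"pics/{name}.png",im)
E
python3 - <<'E'
from h import *
wshot("w5",[(.5536,-.0785,.012,.021),(.5536,-.0785,.136,.004),(.4465,-.0189,.042,.0165),(.4386,-.1275,.06,.03),(.4515,-.315,.03,.024)])
E
```

```text
clock: 7.57
tool_pos: [0.4897, 0.0625, 0.2523]
orientation: [-180.0, 0.0, -89.6]
force: [0.2, -1.2, 0.4]
opening: 0.0876
gripper_force: 0.0
clock: 7.82
tool_pos: [0.4898, 0.0584, 0.2521]
orientation: [180.0, -0.0, -90.0]
force: [0.4, -1.0, -0.2]
opening: 0.0875
gripper_force: 0.0
[0.48981767 0.05838478 0.25210383]
```

View pics/w5.png

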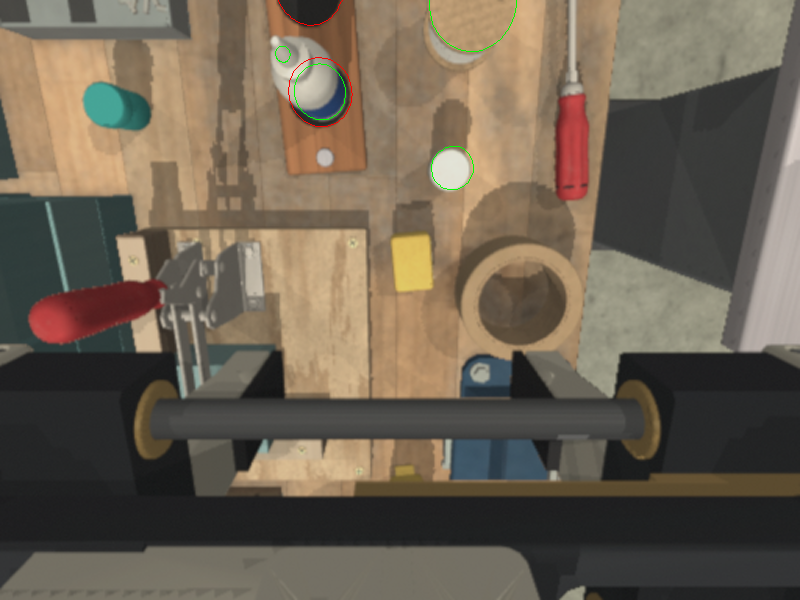

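Marks match the pot, spool and pads. The bottle stands upright on the first pad, with its tip at (276,43). I'll zoom in on its base.

Run:
```python
from h import *
im=viewer.snapshot("wrist")[0:110,160:250,::-1]
im=cv2.resize(im,(491,600),interpolation=cv2.INTER_CUBIC); k=600/110
t=np.linspace(0,2*np.pi,90)
for x,y,z,r,c in [(.5536,-.0785,.01,.026,(0,0,255)),(.5536,-.0785,.011,.021,(0,255,0))]:
    q=(np.array([proj("wrist",(x+r*np.cos(a),y+r*np.sin(a),z)) for a in t])-[160,0])*k
    cv2.polylines(im,[q.round().astype(int)],True,c,1)
cv2.imwrite("pics/w6.png",im)
```

```text
(no output)
```

View pics/w6.png

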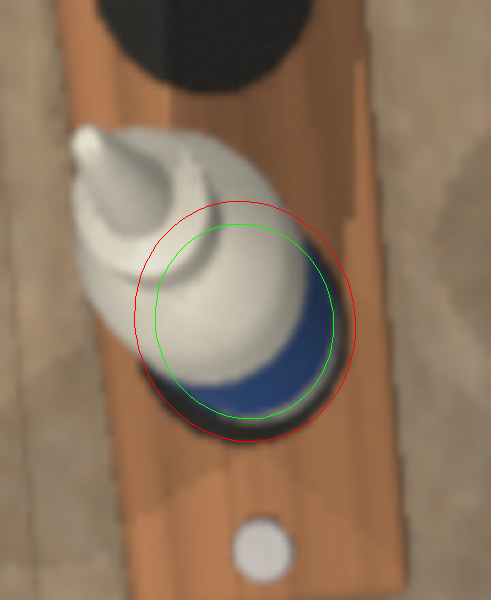

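The base outline sits concentric on the pad to within about 1 mm, so the bottle is done. Next the pot.

```bash
python3 -m pendant '[[1,[0.03,0.02,0.02],[0,0,0]],[1,[0.06,0.035,0.04],[0,0,0]],[1,[0.077,0.043,0.07],[0,0,0]],[1,[0.077,0.043,0.105],[0,0,0]],[1,[0.077,0.043,0.14],[0,0,0]],[1,[0.077,0.043,0.175],[0,0,0]],[1,[0.077,0.043,0.21],[0,0,0]],[1,[0.077,0.043,0.23],[0,0,0]],[1,[0.077,0.043,0.24],[0,0,0]],[1,[0.077,0.043,0.242],[0,0,0]]]'
python3 -m pendant '[[-0.5,[0,0,0],[0,0,0]],[-0.5,[0,0,0],[0,0,0]],[-0.5,[0,0,0],[0,0,0]],[-0.5,[0,0,0],[0,0,0]],[-0.5,[0,0,0],[0,0,0]],[-0.5,[0,0,0],[0,0,0]],[-0.5,[0,0,0],[0,0,0]],[-0.5,[0,0,0],[0,0,0]],[-0.5,[0,0,0],[0,0,0]]]'
```

```text
clock: 8.75
tool_pos: [0.4456, -0.0192, 0.0081]
orientation: [179.8, -0.1, -90.1]
force: [-1.0, -0.8, 0.9]
opening: 0.0877
gripper_force: 0.0
clock: 9.5
tool_pos: [0.4472, -0.0178, 0.0103]
orientation: [-180.0, 0.0, -90.0]
force: [0.2, -0.1, 0.3]
opening: 0.0336
gripper_force: 0.3
```

```bash
python3 -m pendant '[[-0.6,[0,0,0],[0,0,0]],[-0.6,[0,0,0],[0,0,0]],[-0.6,[0,0,-0.035],[0,0,0]],[-0.6,[0,0,-0.07],[0,0,0]],[-0.6,[0,0,-0.105],[0,0,0]],[-0.6,[0,0,-0.14],[0,0,0]],[-0.6,[0,0,-0.17],[0,0,0]],[-0.6,[0.03,-0.015,-0.17],[0,0,0]],[-0.6,[0.06,-0.03,-0.17],[0,0,0]],[-0.6,[0.09,-0.05,-0.17],[0,0,0]]]'
python3 -m pendant '[[-0.6,[0.03,-0.017,0],[0,0,0]],[-0.6,[0.06,-0.033,0],[0,0,0]],[-0.6,[0.09,-0.05,0],[0,0,0]],[-0.6,[0.119,-0.066,0],[0,0,0]],[-0.6,[0.119,-0.066,0.03],[0,0,0]],[-0.6,[0.119,-0.066,0.06],[0,0,0]],[-0.6,[0.119,-0.066,0.09],[0,0,0]],[-0.6,[0.119,-0.066,0.12],[0,0,0]],[-0.6,[0.119,-0.066,0.14],[0,0,0]],[-0.6,[0.119,-0.066,0.14],[0,0,0]]]'
```

```text
clock: 10.33
tool_pos: [0.4974, -0.1083, 0.1813]
orientation: [-179.9, 0.0, -89.9]
force: [1.2, 0.2, -0.7]
opening: 0.0323
gripper_force: 30.0
clock: 11.17
tool_pos: [0.5596, -0.2263, 0.0351]
orientation: [179.5, 0.1, -90.0]
force: [-0.2, 0.7, -0.2]
opening: 0.0325
gripper_force: 30.0
```

```bash
python3 -m pendant '[[-0.6,[0,0,0.008],[0,0,0]],[-0.6,[0,0,0.008],[0,0,0]],[-0.6,[0,0,0.008],[0,0,0]],[-0.6,[0,0,0.008],[0,0,0]]]'
```

```text
clock: 11.5
tool_pos: [0.5642, -0.2269, 0.0337]
orientation: [-179.9, -0.0, -90.0]
force: [-0.6, 0.0, -0.1]
opening: 0.0325
gripper_force: 30.0
```

```bash
python3 -m pendant '[[-0.6,[0,0.001,0.006],[0,0,0]],[-0.6,[0,0.001,0.011],[0,0,0]],[-0.6,[0,0.001,0.013],[0,0,0]],[-0.6,[0,0.001,0.013],[0,0,0]],[-0.6,[0,0.001,0.013],[0,0,0]]]'
python3 -m pendant '[[-0.2,[0,0,0],[0,0,0]],[0,[0,0,0],[0,0,0]],[0.3,[0,0,0],[0,0,0]],[0.3,[0,0,0],[0,0,0]],[0.3,[0,0,-0.02],[0,0,0]],[0.5,[0,0,-0.05],[0,0,0]],[0.8,[0,0,-0.09],[0,0,0]],[1,[0,0,-0.13],[0,0,0]],[1,[-0.04,0.04,-0.16],[0,0,0]],[1,[-0.07,0.08,-0.16],[0,0,0]]]'
python3 -m pendant '[[1,[-0.03,0.03,0],[0,0,0]],[1,[-0.03,0.045,0],[0,0,0]],[1,[-0.03,0.045,0],[0,0,0]],[1,[-0.03,0.045,0],[0,0,0]]]'
```

```text
clock: 11.92
tool_pos: [0.5623, -0.2267, 0.0203]
orientation: [-180.0, -0.0, -89.9]
force: [-2.5, 2.9, 10.9]
opening: 0.0326
gripper_force: 30.0
clock: 12.75
tool_pos: [0.5071, -0.1753, 0.1784]
orientation: [-179.6, -0.1, -90.0]
force: [0.4, 2.7, 0.8]
opening: 0.0843
gripper_force: 0.0
clock: 13.08
tool_pos: [0.459, -0.1444, 0.1756]
orientation: [-179.9, 0.0, -89.9]
force: [0.7, 0.8, -0.2]
opening: 0.0871
gripper_force: 0.0
```

```bash
python3 -m pendant '[[1,[-0.017,0.020,0],[0,0,0]],[1,[-0.017,0.020,0.03],[0,0,0]],[1,[-0.017,0.020,0.06],[0,0,0]],[1,[-0.017,0.020,0.09],[0,0,0]],[1,[-0.017,0.020,0.09],[0,0,0]],[1,[-0.017,0.020,0.09],[0,0,0]]]'
```

```text
clock: 13.58
tool_pos: [0.4388, -0.1283, 0.084]
orientation: [179.8, -0.1, -90.0]
force: [-0.4, -0.7, 0.6]
opening: 0.0873
gripper_force: 0.0
```

```bash
python3 -m pendant '[[1,[0,0,0.025],[0,0,0]],[1,[0,0,0.045],[0,0,0]],[1,[0,0,0.048],[0,0,0]],[1,[0,0,0.048],[0,0,0]],[0,[0,0,0.048],[0,0,0]],[0,[0,0,0.048],[0,0,0]],[0,[0,0,0.048],[0,0,0]],[0,[0,0,0.048],[0,0,0]],[0,[0,0,0.048],[0,0,0]],[0,[0,0,0.048],[0,0,0]]]'
```

```text
clock: 14.42
tool_pos: [0.4395, -0.1278, 0.0375]
orientation: [-179.9, -0.0, -90.0]
force: [-1.5, 0.4, 5.2]
opening: 0.0563
gripper_force: 30.0
```

```bash
python3 -m pendant '[[0,[0,0,-0.02],[0,0,0]],[0,[0,0,-0.05],[0,0,0]],[0,[0,0,-0.08],[0,0,0]],[0,[0,0,-0.1],[0,0,0]],[0,[0,0,-0.1],[0,0,0]],[0,[0,0,-0.1],[0,0,0]]]'
python3 -m pendant '[[-0.1,[0.007,-0.03,0],[0,0,0]],[-0.1,[0.014,-0.06,0],[0,0,0]],[-0.1,[0.020,-0.09,0],[0,0,0]],[-0.1,[0.026,-0.119,0],[0,0,0]],[-0.1,[0.026,-0.119,0.03],[0,0,0]],[-0.1,[0.026,-0.119,0.06],[0,0,0]],[-0.1,[0.026,-0.119,0.075],[0,0,0]],[-0.1,[0.026,-0.119,0.075],[0,0,0]],[-0.1,[0.026,-0.119,0.075],[0,0,0]]]'
python3 - <<'E'
from h import *
a=viewer.snapshot("scene")[90:270,150:350,::-1]; b=viewer.snapshot("wrist")[60:300,100:400,::-1]
cv2.imwrite("pics/w7.png",np.hstack([cv2.resize(a,(400,360),interpolation=2),cv2.resize(b,(400,360),interpolation=2)]))
E
```

```text
clock: 14.92
tool_pos: [0.4398, -0.1276, 0.1379]
orientation: [-179.8, 0.0, -90.0]
force: [-0.5, -0.3, -1.3]
opening: 0.0565
gripper_force: 30.0
clock: 15.67
tool_pos: [0.5569, -0.1539, 0.0601]
orientation: [179.8, -0.0, -90.0]
force: [0.5, 0.3, -0.2]
opening: 0.0565
gripper_force: 30.0
```

View pics/w7.png

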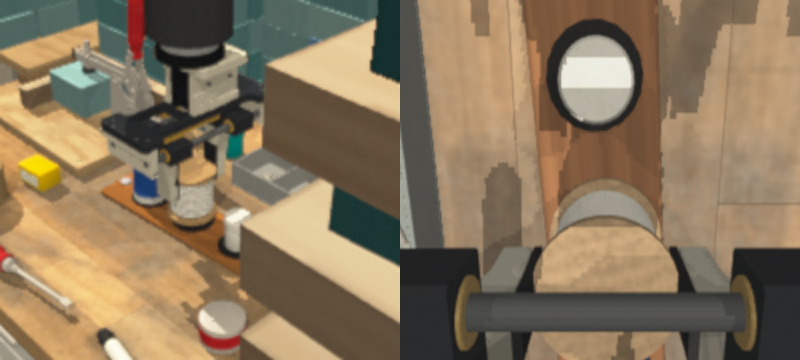

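The spool hangs level over pad 2, and the pot stands concentric on pad 3.

```bash
python3 -m pendant '[[-0.1,[0,-0.001,0.006],[0,0,0]],[-0.1,[0,-0.001,0.010],[0,0,0]],[-0.1,[0,-0.001,0.0125],[0,0,0]],[-0.1,[0,-0.001,0.0125],[0,0,0]],[-0.1,[0,-0.001,0.0125],[0,0,0]]]'
```

```text
clock: 16.18
tool_pos: [0.5592, -0.1537, 0.0495]
orientation: [-180.0, 0.0, -90.0]
force: [0.3, 0.2, 0.1]
opening: 0.0566
gripper_force: 30.0
```

```bash
python3 -m pendant '[[-0.1,[0,0,0.0015],[0,0,0]],[-0.1,[0,0,0.0018],[0,0,0]],[-0.1,[0,0,0.0018],[0,0,0]],[0.4,[0,0,0.0018],[0,0,0]],[0.7,[0,0,0.0018],[0,0,0]],[1,[0,0,0.0018],[0,0,0]],[1,[0,0,0.0018],[0,0,0]],[1,[0,0,0.0018],[0,0,0]],[1,[0,0,0],[0,0,0]],[1,[0,0,-0.03],[0,0,0]]]'
python3 -m pendant '[[1,[0,0,-0.03],[0,0,0]],[1,[0,0,-0.07],[0,0,0]],[1,[0.03,0.02,-0.1],[0,0,0]],[1,[0.06,0.04,-0.1],[0,0,0]],[1,[0.09,0.06,-0.1],[0,0,0]],[1,[0.12,0.08,-0.1],[0,0,0]],[1,[0.15,0.1,-0.1],[0,0,0]],[1,[0.161,0.107,-0.1],[0,0,0]],[1,[0.161,0.107,-0.1],[0,0,0]],[1,[0.161,0.107,-0.1],[0,0,0]]]'
```

```text
clock: 17.02
tool_pos: [0.5556, -0.1535, 0.075]
orientation: [179.5, 0.0, -90.0]
force: [-0.1, -0.3, -0.6]
opening: 0.0873
gripper_force: 0.0
clock: 17.85
tool_pos: [0.4519, -0.3154, 0.1796]
orientation: [-180.0, -0.0, -90.1]
force: [0.4, 0.1, 0.6]
opening: 0.0875
gripper_force: 0.0
```

```bash
python3 -m pendant '[[1,[0,0,0.035],[0,0,0]],[1,[0,0,0.07],[0,0,0]],[1,[0,0,0.105],[0,0,0]],[1,[0,0,0.14],[0,0,0]],[1,[0,0,0.16],[0,0,0]],[1,[0,0,0.168],[0,0,0]],[1,[0,0,0.1715],[0,0,0]],[1,[0,0,0.1715],[0,0,0]],[1,[0,0,0.1715],[0,0,0]]]'
python3 -m pendant '[[-0.1,[0,0,0],[0,0,0]],[-0.2,[0,0,0],[0,0,0]],[-0.2,[0,0,0],[0,0,0]],[-0.2,[0,0,0],[0,0,0]],[-0.2,[0,0,0],[0,0,0]],[-0.2,[0,0,0],[0,0,0]],[-0.2,[0,0,0],[0,0,0]],[-0.2,[0,0,0],[0,0,0]]]'
```

```text
clock: 18.6
tool_pos: [0.4537, -0.3148, 0.0092]
orientation: [-179.9, -0.0, -89.9]
force: [0.0, 0.2, 0.8]
opening: 0.0877
gripper_force: 0.0
clock: 19.27
tool_pos: [0.4523, -0.3149, 0.008]
orientation: [180.0, -0.0, -90.0]
force: [-0.7, 0.2, 2.9]
opening: 0.0476
gripper_force: 30.0
```

```bash
python3 -m pendant '[[-0.2,[0,0,-0.02],[0,0,0]],[-0.2,[0,0,-0.055],[0,0,0]],[-0.2,[0,0,-0.09],[0,0,0]],[-0.2,[0,0,-0.11],[0,0,0]],[-0.2,[-0.003,-0.03,-0.11],[0,0,0]],[-0.2,[-0.006,-0.06,-0.11],[0,0,0]],[-0.2,[-0.009,-0.09,-0.11],[0,0,0]],[-0.2,[-0.012,-0.115,-0.11],[0,0,0]],[-0.2,[-0.012,-0.115,-0.09],[0,0,0]],[-0.2,[-0.012,-0.115,-0.06],[0,0,0]]]'
python3 -m pendant '[[-0.2,[0,0,0.02],[0,0,0]],[-0.2,[0,0,0.04],[0,0,0]],[-0.2,[0,0,0.04],[0,0,0]],[-0.2,[0,0,0.04],[0,0,0]]]'
```

```text
clock: 20.1
tool_pos: [0.5709, -0.303, 0.0697]
orientation: [-179.7, -0.1, -89.9]
force: [-0.4, -0.1, -1.3]
opening: 0.0476
gripper_force: 30.0
clock: 20.43
tool_pos: [0.5664, -0.3026, 0.0268]
orientation: [179.8, 0.0, -90.0]
force: [-0.1, 0.2, 1.1]
opening: 0.0473
gripper_force: 30.0
```

```bash
python3 -m pendant '[[-0.2,[0,0,0.005],[0,0,0]],[-0.2,[0,0,0.008],[0,0,0]],[-0.2,[0,0,0.0085],[0,0,0]],[-0.2,[0,0,0.0085],[0,0,0]],[-0.2,[0,0,0.0085],[0,0,0]]]'
python3 -m pendant '[[0.2,[0,0,0],[0,0,0]],[0.5,[0,0,0],[0,0,0]],[0.8,[0,0,0],[0,0,0]],[1,[0,0,0],[0,0,0]],[1,[0,0,0],[0,0,0]],[1,[0,0,-0.03],[0,0,0]],[1,[0,0,-0.07],[0,0,0]],[1,[0,0,-0.11],[0,0,0]],[1,[0,0,-0.15],[0,0,0]],[1,[0,0,-0.19],[0,0,0]]]'
python3 -m pendant '[[1,[-0.35,0.1,-0.03],[0,0,0]],[1,[-0.35,0.1,-0.03],[0,0,0]],[1,[-0.35,0.1,-0.03],[0,0,0]],[1,[-0.35,0.1,-0.03],[0,0,0]],[1,[-0.35,0.1,-0.03],[0,0,0]],[1,[-0.35,0.1,-0.03],[0,0,0]],[1,[-0.35,0.1,-0.03],[0,0,0]],[1,[-0.35,0.1,-0.03],[0,0,0]],[1,[-0.35,0.1,-0.03],[0,0,0]],[1,[-0.35,0.1,-0.03],[0,0,0]]]'
python3 -m pendant '[[1,[-0.25,0.03,0],[0,0,0]],[1,[-0.25,0.03,0],[0,0,0]],[1,[-0.25,0.03,0],[0,0,0]],[1,[-0.25,0.03,0],[0,0,0]],[1,[-0.25,0.03,0],[0,0,0]],[1,[-0.25,0.03,0],[0,0,0]],[1,[-0.25,0.03,0],[0,0,0]],[1,[-0.25,0.03,0],[0,0,0]],[1,[-0.25,0.03,0],[0,0,0]],[1,[-0.25,0.03,0],[0,0,0]]]'
python3 - <<'E'
from h import *
P=viewer.camera_params("top"); im=viewer.snapshot("top")[100:280,140:380,::-1]
im=cv2.resize(im,(800,600),interpolation=cv2.INTER_CUBIC);t=np.linspace(0,2*np.pi,90)
for (x,y),h,r in zip(PADS,(.096,.06+.01,.052,.04),(.021,.03,.0165,.024)):
  for z,rr,c in ((.01,.026,(0,0,255)),(h,r,(0,255,0))):
    q=(np.array([proj("top",(x+rr*np.cos(a),y+rr*np.sin(a),z),P) for a in t])-[140,100])/.3
    cv2.polylines(im,[q.round().astype(int)],True,c,1)
cv2.imwrite("pics/t8.png",im)
E
```

```text
clock: 20.85
tool_pos: [0.5676, -0.3028, 0.0202]
orientation: [-179.9, -0.0, -90.0]
force: [-0.3, 0.9, -0.3]
opening: 0.0472
gripper_force: 30.0
clock: 21.68
tool_pos: [0.5669, -0.3026, 0.2115]
orientation: [-180.0, -0.0, -90.0]
force: [0.9, -0.4, -0.1]
opening: 0.0873
gripper_force: 0.0
clock: 22.52
tool_pos: [0.4663, 0.0513, 0.2406]
orientation: [-179.9, 0.1, -89.7]
force: [0.2, -0.3, 0.0]
opening: 0.0877
gripper_force: 0.0
clock: 23.35
tool_pos: [0.4371, 0.2961, 0.2394]
orientation: [180.0, -0.0, -90.0]
force: [0.1, -0.2, 0.2]
opening: 0.0876
gripper_force: 0.0
```

View pics/t8.png

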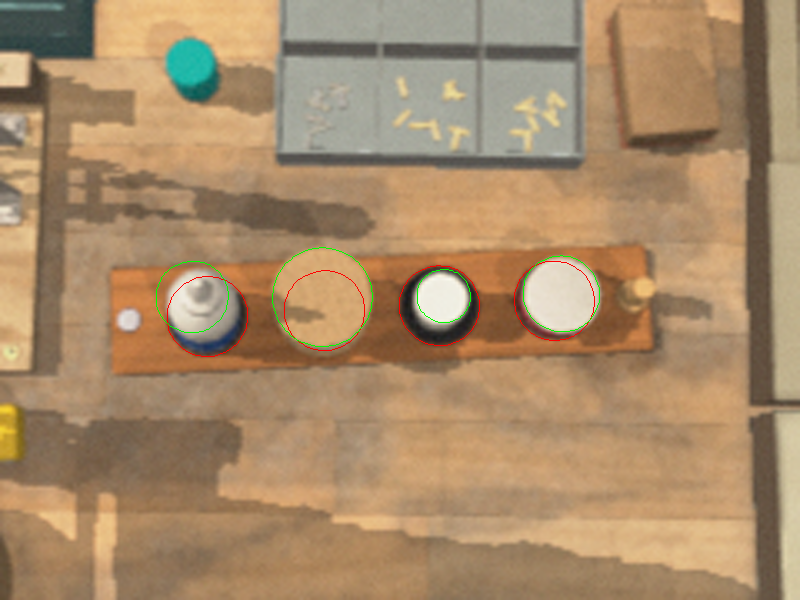

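Spool, pot and tin match their predicted outlines. The bottle at (205,305) looks shifted a few px from its prediction, so I'll check it from the wrist and zoomed top views.

Run:
```python
from h import *
P=viewer.camera_params("top"); t=np.linspace(0,2*np.pi,90)
x,y=PADS[0]; out=[]
for cam,x0,y0,w,h in (("top",180,170,50,50),("scene",195,125,75,75)):
  P=viewer.camera_params(cam); k=400/w
  im=cv2.resize(viewer.snapshot(cam)[y0:y0+h,x0:x0+w,::-1],(400,400),interpolation=cv2.INTER_CUBIC)
  for z,r,c in ((.01,.026,(0,0,255)),(.01,.021,(0,255,0)),(.07,.021,(0,255,255)),(.136,.004,(255,0,255))):
    q=(np.array([proj(cam,(x+r*np.cos(a),y+r*np.sin(a),z),P) for a in t])-[x0,y0]+.5)*k
    cv2.polylines(im,[q.round().astype(int)],True,c,1)
  out.append(im)
cv2.imwrite("pics/t9.png",np.hstack(out))
```

```text
(no output)
```

View pics/t9.png

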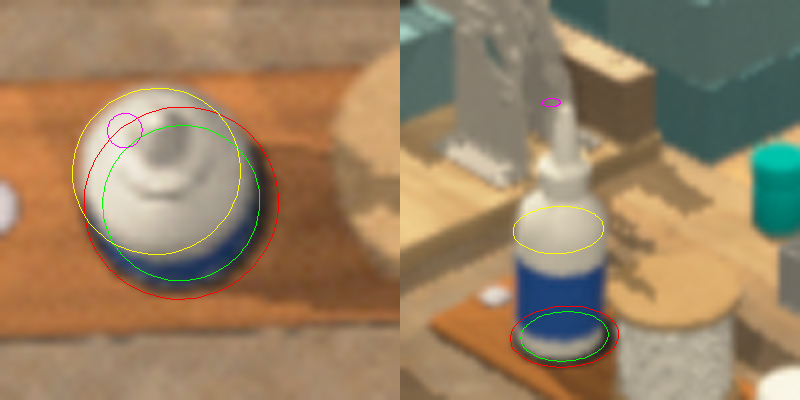

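Run:
```python
from h import *
from scipy.optimize import least_squares
def tri(a,b):
    f=lambda p:np.r_[np.array(proj("top",p))-a,np.array(proj("scene",p))-b]
    r=least_squares(f,[.5,-.1,.1]); return r.x.round(4),r.fun.round(2)
print("start tip",tri([267.2,246.7],[224,189.4]))
print("now tip",tri([200.1,185.8],[226,142.3]))
print("now tip alt",tri([200.1,184.5],[226,143.5]))
# predicted tip pixels if tip height 0.136, vertical over pad
print(proj("top",(.5536,-.0785,.136)),proj("scene",(.5536,-.0785,.136)))
print("ctrl: post", proj("scene",(.5703,-.3535,.048)))
```

```text
start tip (array([ 0.4447, -0.2135,  0.1242]), array([ 0.2 , -0.27, -0.36,  0.04]))
now tip (array([ 0.5532, -0.0892,  0.1436]), array([ 0.3 , -0.39, -0.63,  0.07]))
now tip alt (array([ 0.5556, -0.0882,  0.1394]), array([ 0.02, -0.03, -0.05,  0.01]))
(np.float64(195.03905738665412), np.float64(185.76190064402908)) (np.float64(222.75584003739158), np.float64(143.67530774527745))
ctrl: post (np.float64(314.64783994056074), np.float64(223.47643512578583))
```

The bottle's base rings agree with the pad centre to about 1–2 mm in both cameras. Its nozzle showed the same small offset before I moved it, so that belongs to the bottle and isn't a tilt. All four are placed and the gripper is clear, so I'm handing in.

```bash
python3 -c "
from plant import workorder
print(workorder.close_job())"
```

```text
the job is handed in; nothing more can be done
None
```

The job is handed in: from the post outward, the tin, pot, spool and bottle stand upright on their pads, each looking centred to about 1–2 mm in the camera views, with the gripper clear after about 23 s of robot time; no verdict was returned.

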